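# Gauge a fired test tile in the sloping taper gauge

## Robot

A 6-joint arm with a two-finger parallel gripper is mounted at the origin on the work surface; the furniture and walls round the work are solid. World frame = base frame: x ahead of the robot, y to its left, z up, the work surface at z = 0. Lengths are in mm, angles in degrees, forces in N, time in s.
With the tool pointing down it reaches from about 350 to 850 mm from the base axis. Payload 8.1 kg.
Tool frame: the origin (TCP) lies between the finger pads; the fingertips stand 17 mm ahead of it and the grasp point (between the pads) lies 2 mm behind it; z points along the fingers, y is the line along which they close (so a half turn about z gives the same grasp; the last joint's range is limited). The gripper opens to 85 mm and grips with 20 to 120 N. Pads are 22 mm wide; open, the fingers measure 114 mm over their backs; the gripper's body (76 mm by 85 mm) begins 54 mm behind the grasp point. The pads swing forward as they close: fully open they stand 13 mm farther back than shut.
Start: joints at [60.31, 7.471, 85.268, -0, 87.261, -4.893], TCP at [251.629, 544.691, 248.292] pointing down, gripper open.
Joint ranges: [-169.43, 169.43], [-51.17, 129.36], [1.28, 143.12], [-76.62, 256.62], [0, 156.53], [-152.29, 152.29]. Speed limits (degrees/s): [136.94, 136.94, 159.86, 180, 180, 180].

## Interface

Orientations are given as [roll, pitch, yaw] about the fixed x, y, z axes, in that order (R = Rz(yaw) Ry(pitch) Rx(roll)).
In Python, from bench import sense, snapshot, hand_in, trace, place_of gives the robot as it stands.
- The arm moves only by the shell command python3 -m handwheel 'ROWS' [FORCE]. ROWS is JSON, a list of rows, each a list of 7 numbers: the opening, from -1 (shut) to 1 (fully open), then the shift along the tool's x, y, z in cm, then the turn, a rotation vector about the tool's x, y, z in rad. A call has 1 to 12 rows; each row shifts and turns the commanded pose from where the row before left it, along the tool's axes as they then stand; what a row does not reach is not made up. A row lasts 1/12 s, in which the tool goes at most 41.7 mm and 7.16 degrees, less where a joint would pass 70% of its speed; a pose out of reach is approached as far as the arm can. A call with a gripper value outside its range is refused whole. The fingers move at their own pace and stop on an object; FORCE is the grip in N (left out, the last holds). Time passes only in rows, so rows that do not move let the fingers close. It gives the time, the measured TCP pose, the force, the opening and the grip force at its end, in the units of the state.
- sense(): the state, without advancing time (a new reading comes with each control period).
- snapshot(name): name is "side" or "top" or "wrist"; returns a dict with "image" (480x640x3 uint8, red, green, blue), "intrinsics" (3x3 intrinsics, pixels), "R" (3x3) and "t" (3): a world point X has camera coordinates R X + t. Camera axes: x right, y down, z forward; pixel columns grow to the right and rows downward; lengths in mm; the calibration is good to about 2 mm. A picture is of the moment at which its call begins. There is no depth.
- hand_in(): hands the job in; it is judged then, once.
Trained networks look in a picture, given as the dict that the camera call returned (one of the last four; its "shot" number tells which), for a name from the list of things; names that differ only in an ending like _2 or _b are one class to them, and where a whole thing is asked for, a point or a joint stands for the part that bears it (a point fixed in the world has none). Each returns a list of dicts, best first, with "conf" (0 to 1); they miss things now and then, are a little off and sometimes report something else, mostly with a low value. They report only what shows in the picture. A call takes as long as a camera call.
- trace(picture, query): "pixels" (480x640 bool, what is visible of it).
- place_of(picture, query): "location" ([x, y, z] in mm, in world coordinates, good to about 4 mm: a listed point, or the origin of a listed thing).
The state is a dict: "time": time; "joint_pos": joint angles; "qd": joint speeds; "joint_efforts": joint torques, N m; "tool_pos": TCP position; "tcp_rot": TCP orientation; "ft_force": force on the tool from outside, world axes, zero at the start; "wrist_torque": the same for the moment, N m; "finger_gap": finger opening in mm; "grip_force": force on a finger pad.
Only numpy, scipy, OpenCV 4.12 (cv2) and the standard library are available. Lean on these libraries where they do the work, as an engineer would, in place of code of your own. Each camera call takes 0.05 s, during which the arm holds its last target. There are 200 camera calls.

## Task

Check the fired width of the blue test tile on the sloping taper gauge: lay it flat in the wide part of the channel, a long side along the lower ledge, let go, and push it along the ledge with the gripper until it wedges against the slanting bar. Only then bring the red rider along its rail until its pointer just touches the back end of the tile, and let go, leaving the tile wedged where it stopped. Leave the other tiles, the wooden rib and the loop tool where they lie.

Things in the scene. Friction and masses are not known exactly. Their poses are not given: they have to be found in the camera images.
- tile_blue: Dark blue glazed test tile, 55 (x) x 38 (y) x 7 mm, about 30 g, flat on the table in one of three places shared with the green and ochre tiles, its x within 26 degrees of world x. Origin: centre of its underside. Take it across its 55 mm length, so that its long sides stay free for the channel; either end may lead.
- tile_green: Green glazed test tile of the same size, a bystander; stays where it lies. Origin: centre of its underside.
- tile_ochre: Ochre glazed test tile of the same size, a bystander; stays where it lies. Origin: centre of its underside.
- rib: Wooden kidney rib, 43x83x6 mm, flat on the table in front of the gauge, a bystander. Origin: centre of its underside.
- loop_tool: Loop trimming tool with a turned wooden handle, 185x31x16 mm, flat on the table in front and to the right of the gauge, a bystander. Origin: centre of its underside.
- bed_ref (a point): Point on the surface of the gauge's plywood board (150 x 355 mm), 44 mm above the table. The gauge is fixed; its place and yaw vary. The board slopes 26 degrees, facing up and towards the robot. Axes: x up the slope, y along the channel to its wide end (robot's left), z square out of the board. Board spans x -68 to 82, y -165 to 190 mm; its surface is z = 0.
- ledge_edge (a point): Point on the channel-side edge of the lower ledge, at the board's surface, in the wide part where a tile may be laid: x -20, y 25 mm in bed_ref, same axes. The ledge is an aluminium strip 6 mm high, 12 mm wide, parallel to y along the whole board. A tile resting on it has its centre 19 mm up the slope from this edge. A loosely laid tile may not slip down to the ledge by itself.
- bar: Slanting aluminium bar, 14 mm wide, 6 mm high, upper side of the channel; axes as bed_ref. Clamped at a setting that varies (origin within 18 mm of bed_ref in y). Its channel-side edge runs along x = 18 + (y + 77.5)/6 mm for y -140 to 140. A tile on the ledge meets it when its centre is at y = -50; pushed with 5 to 10 N it sinks a few mm farther and stays wedged.
- rider (a joint): Sliding rider (m): 0 at the wide end of the gauge, growing as it slides towards the narrow end (-y of bed_ref), up to 0.24. Starts between 0 and 0.025. About 1 N of friction; stays where it is left.
- rider_grip (a point): Middle of the rider's upright red grip: 16 mm thick along the channel (y), 22 mm wide up the slope (x), standing 14 to 42 mm above the board, this point at 30 mm, 50 mm down the slope from bed_ref. A dark carriage lies below it, 6 to 15 mm above the board. Axes as bed_ref. The pointer's front face is 20 mm to -y of this point.
- pointer (a point): Centre of the red pointer's front face, 4 mm above the board, inside the channel (pointer 13 mm wide, reaching 14 mm above the board, crossing over the ledge from the rider). It faces the narrow end, -y; axes as bed_ref. When it touches a tile, the tile's centre is 27.5 mm to -y of this point.

How it is judged:
By the outcome, as a careful person would: the job done as asked, in the order asked, and still so for the second after the job is handed in, with the robot touching nothing.
It also fails if it takes over 62 s, if anything falls off the work surface, if the arm or the gripper's body presses on something with over 40 N, if the wrist force passes 120 N, or if a joint passes its speed limit or range.

## Working session

There is one attempt and no reset: what is moved stays moved. The work goes in short steps, Python scripts to look and compute and a shell command to move; the robot and the scene stay as the last step left them, time stands still between calls to the robot, and variables do not carry over. Pictures are saved under pics/ and viewed, at most 12 in all, crops included, and the job is handed in when it is done.

```bash
ls; mkdir -p pics; cat > h.py <<'E'
import numpy as np,cv2
from bench import *
from scipy.spatial.transform import Rotation as Ro
def save(p,n): cv2.imwrite('pics/'+n,cv2.cvtColor(p['image'],cv2.COLOR_RGB2BGR))
def proj(p,X):
    c=p['R']@np.asarray(X,float)+np.asarray(p['t']); u=np.asarray(p['intrinsics'])@c; return u[:2]/u[2]
def ray(p,uv):
    R=np.asarray(p['R']);K=np.asarray(p['intrinsics'])
    return -R.T@np.asarray(p['t']), R.T@np.linalg.solve(K,[uv[0],uv[1],1])
def onplane(p,uv,P0,n):
    o,d=ray(p,uv); return o+d*(np.dot(np.asarray(P0)-o,n)/np.dot(d,n))
E
python3 - <<'E'
from h import *
for c in ('top','side'):
    p=snapshot(c); save(p,c+'0.png')
    for q in ('tile_blue','tile_green','tile_ochre','bed_ref','ledge_edge','bar','rider_grip','pointer','rib','loop_tool'):
        r=place_of(p,q)
        print(c,q,[(np.round(x['location'],0).tolist(),round(x['conf'],2)) for x in r[:2]])
s=sense();print(s['tool_pos'],s['tcp_rot'],s['finger_gap'],s['ft_force'])
E
```

```text
pics
top tile_blue [([322.0, 286.0, 2.0], 0.89)]
top tile_green [([396.0, 188.0, -2.0], 0.89)]
top tile_ochre [([441.0, 299.0, 1.0], 0.86)]
top bed_ref [([528.0, -78.0, 47.0], 0.65)]
top ledge_edge [([515.0, -53.0, 32.0], 0.75)]
top bar []
top rider_grip [([475.0, 61.0, 49.0], 0.59), ([527.0, -80.0, 47.0], 0.17)]
top pointer [([520.0, 42.0, 44.0], 0.66)]
top rib [([367.0, 22.0, 5.0], 0.68)]
top loop_tool [([348.0, -155.0, 3.0], 0.81)]
side tile_blue [([318.0, 284.0, -1.0], 0.7)]
side tile_green [([396.0, 182.0, 0.0], 0.69)]
side tile_ochre []
side bed_ref [([531.0, -81.0, 44.0], 0.73)]
side ledge_edge []
side bar [([529.0, -63.0, 44.0], 0.63), ([516.0, -49.0, 34.0], 0.38)]
side rider_grip [([474.0, 62.0, 46.0], 0.66)]
side pointer [([522.0, 45.0, 42.0], 0.65)]
side rib [([364.0, 21.0, -1.0], 0.6)]
side loop_tool [([347.0, -156.0, 1.0], 0.75), ([530.0, -82.0, 46.0], 0.68)]
[251.62725597 544.68563643 248.2931502 ] [-1.79998895e+02  4.38298829e-04  1.55201528e+02] 85.3489639987917 [-0.31066556 -0.58402312 -0.20250913]
```

View pics/top0.png

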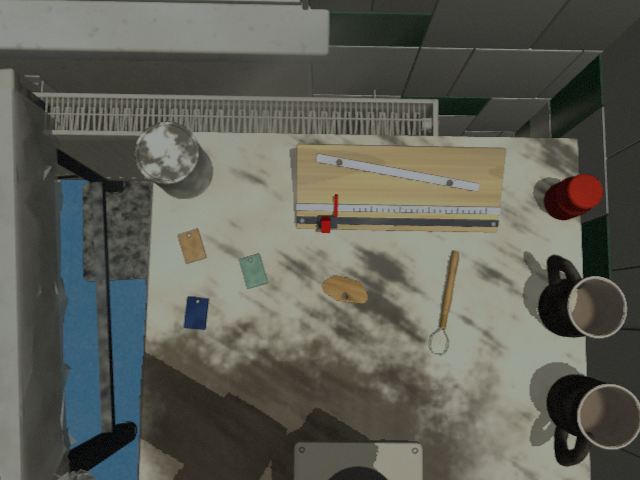

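View pics/side0.png

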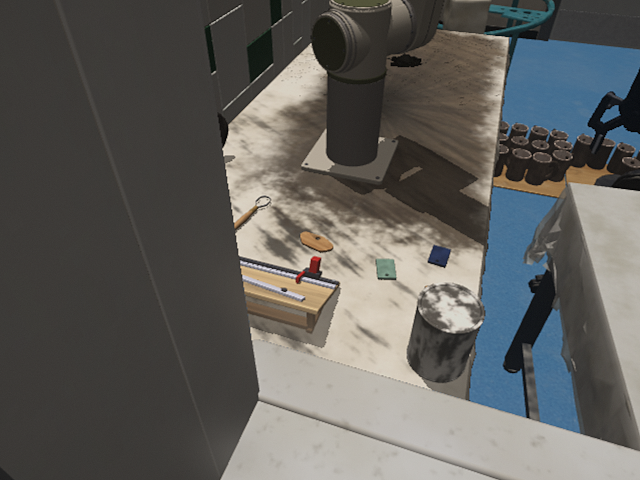

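```bash
python3 - <<'E'
from h import *
p=snapshot('top')
for q,z in (('tile_blue',7),):
    m=trace(p,q)[0]['pixels']
    c=cv2.findContours(m.astype('uint8'),0,2)[0]; c=max(c,key=cv2.contourArea)
    P=np.array([onplane(p,u[0],[0,0,z],[0,0,1])[:2] for u in c],np.float32)
    print(q,cv2.minAreaRect(P))
    (a,b),wh,ang=cv2.minAreaRect(P); print(cv2.boxPoints(((a,b),wh,ang)))
E
```

```text
tile_blue ((322.08209228515625, 284.73077392578125), (38.70496368408203, 54.11313247680664), 86.05804443359375)
[[293.75912 267.2841 ]
 [347.74423 263.56406]
 [350.40506 302.17746]
 [296.41995 305.8975 ]]
```

The top view shows the blue tile at about (197,312), with its long side almost along world x. The gauge board runs from (296,147) to (504,232), with the ledge at row ~209, the bar above it and the red rider at (326,225). The side view agrees. Next I'll get the gauge yaw from line segments and the tool shifts to the tile.

```bash
cat >> h.py <<'E'
def bedR(yaw): return Ro.from_euler('z',yaw,degrees=True).as_matrix()@Ro.from_euler('y',-26,degrees=True).as_matrix()
def plan(pos,R,show=True):
    """tool-axis shift (cm) and rotvec (rad) from the measured pose to the goal"""
    s=sense(); C=Ro.from_euler('xyz',s['tcp_rot'],degrees=True).as_matrix()
    d=C.T@(np.asarray(pos)-s['tool_pos'])/10; w=Ro.from_matrix(C.T@R).as_rotvec()
    print('shift cm',np.round(d,2),'turn',np.round(w,4),'t',round(s['time'],2),'pos',np.round(s['tool_pos'],1)); return d,w
E
python3 - <<'E'
from h import *
p=snapshot('top'); g=cv2.cvtColor(p['image'],cv2.COLOR_RGB2GRAY)
B=bedR(0); P0=[530,-79,44]
for l in cv2.createLineSegmentDetector().detect(g)[0][:,0]:
    a,b=l[:2],l[2:]
    if np.hypot(*(a-b))>45 and 285<min(a[0],b[0]) and max(a[0],b[0])<515 and 135<min(a[1],b[1]) and max(a[1],b[1])<240:
        A=B.T@(onplane(p,a,P0,B[:,2])-P0);C=B.T@(onplane(p,b,P0,B[:,2])-P0)
        if A[1]<C[1]:A,C=C,A
        d=A-C; print(np.round(A[:2],1),np.round(C[:2],1),'yaw',round(np.degrees(np.arctan2(-d[0],d[1])),2))
R=Ro.from_euler('xyz',[180,0,86.1],degrees=True).as_matrix()
plan([322,285,160],R)
E
```

```text
[-42.1 120. ] [ -42.8 -161.5] yaw -0.15
[-55.2 119.8] [ -56.4 -160.8] yaw -0.25
[ 83.8 187.9] [ 82.9 -44. ] yaw -0.21
[ 73.  203.1] [-34.5 195.8] yaw -86.12
[ 48.5 109.2] [ 27.3 -18.2] yaw -9.49
[-67.6  57.6] [-66.4 -37.5] yaw 0.71
[ 85.6 -73.5] [  85.7 -158.3] yaw 0.07
[ 61.  111.7] [ 30.2 -67.1] yaw -9.79
[-16.5 190.7] [ 81.6 189.9] yaw 89.53
[-20.4 116.1] [-20.3  15.9] yaw 0.06
[-16.9 114.1] [ -16.9 -128. ] yaw 0.01
shift cm [-17.28 -20.62   8.83] turn [-0.     0.     1.206] t 1.25 pos [251.6 544.7 248.3]
```

```bash
python3 -m handwheel '[[0.6,-2.16,-2.58,0,0,0,0],[0.6,-2.16,-2.58,0,0,0,0],[0.6,-2.16,-2.58,0,0,0,0],[0.6,-2.16,-2.58,0,0,0,0],[0.6,-2.16,-2.58,0,0,0,0],[0.6,-2.16,-2.58,0,0,0,0],[0.6,-2.16,-2.58,0,0,0,0],[0.6,-2.16,-2.58,0,0,0,0],[0.6,0,0,0.9,0,0,0.12],[0.6,0,0,0.9,0,0,0.12],[0.6,0,0,0.9,0,0,0.12],[0.6,0,0,0.9,0,0,0.12]]' 30
python3 -m handwheel '[[0.6,0,0,0.9,0,0,0.12],[0.6,0,0,0.9,0,0,0.12],[0.6,0,0,0.9,0,0,0.12],[0.6,0,0,0.9,0,0,0.12],[0.6,0,0,0.9,0,0,0.12],[0.6,0,0,0.7,0,0,0.126],[0.6,0,0,0,0,0,0],[0.6,0,0,0,0,0,0]]'
python3 - <<'E'
from h import *
p=snapshot('wrist'); save(p,'w1.png')
m=trace(p,'tile_blue')[0]['pixels']
c=max(cv2.findContours(m.astype('uint8'),0,2)[0],key=cv2.contourArea)
P=np.array([onplane(p,u[0],[0,0,7],[0,0,1])[:2] for u in c],np.float32)
r=cv2.minAreaRect(P);print(r)
s=sense();print(s['finger_gap'],s['ft_force'],s['tcp_rot'])
plan([r[0][0],r[0][1],40],Ro.from_euler('xyz',[180,0,86.1],degrees=True).as_matrix())
E
```

```text
time: 2.25
tool_pos: [322.2, 284.6, 212.2]
tcp_rot: [179.9, -0.0, 127.3]
ft_force: [0.6, -0.3, -0.1]
finger_gap: 68.0
grip_force: 0.0
time: 2.92
tool_pos: [321.7, 284.7, 160.2]
tcp_rot: [-180.0, 0.0, 86.4]
ft_force: [-0.7, -0.4, 0.5]
finger_gap: 68.3
grip_force: 0.0
((324.6424255371094, 283.055419921875), (39.022396087646484, 55.1308708190918), 86.37772369384766)
68.1689969893226 [-0.58361245  0.27905164 -0.14902858] [ 1.79959057e+02 -3.26152048e-02  8.63933329e+01]
shift cm [-0.19  0.25 12.1 ] turn [ 0.0007 -0.0006  0.0051] t 3.02 pos [322.2 285.1 161. ]
```

View pics/w1.png

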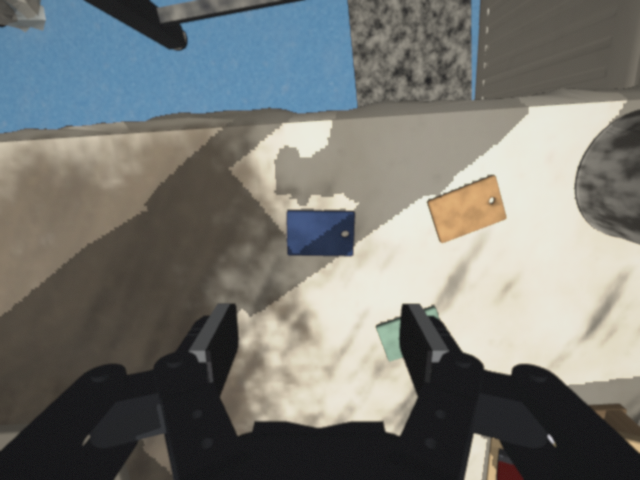

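The wrist view shows the blue tile at (287–355, 210–256), square between the fingers, with the ochre and green tiles clear of them. I'll go down and grip.

```bash
python3 -m handwheel '[[0.6,-0.19,0.25,3,0,0,0],[0.6,0,0,3,0,0,0],[0.6,0,0,3,0,0,0],[0.6,0,0,2.5,0,0,0],[0.6,0,0,1.6,0,0,0],[0.6,0,0,0.8,0,0,0],[0.6,0,0,0.3,0,0,0],[0.6,0,0,0,0,0,0],[0.6,0,0,0,0,0,0]]' 30
python3 -m handwheel '[[0.2,0,0,0,0,0,0],[0.2,0,0,0,0,0,0],[0.2,0,0,0,0,0,0],[0.2,0,0,0,0,0,0],[0.2,0,0,0,0,0,0],[0.2,0,0,0,0,0,0]]'
```

```text
time: 3.77
tool_pos: [325.3, 283.4, 19.6]
tcp_rot: [179.9, -0.1, 86.2]
ft_force: [0.1, -1.1, -1.1]
finger_gap: 68.5
grip_force: 0.0
time: 4.27
tool_pos: [325.8, 284.1, 20.6]
tcp_rot: [179.8, -0.1, 86.2]
ft_force: [-2.2, 0.5, 10.6]
finger_gap: 51.4
grip_force: 6.4
```

```bash
python3 -m handwheel '[[0.6,0,0,0,0,0,0],[0.6,0,0,0,0,0,0],[0.6,0,0,0,0,0,0],[0.6,0,0,0,0,0,0],[0.6,0,0,0.3,0,0,0],[0.6,0,0,0.25,0,0,0],[0.6,0,0,0,0,0,0]]' 30
python3 -m handwheel '[[0.2,0,0,0,0,0,0],[0.2,0,0,0,0,0,0],[0.2,0,0,0,0,0,0],[0.2,0,0,0,0,0,0],[0.2,0,0,0,0,0,0],[0.2,0,0,0,0,0,0]]'
```

```text
time: 4.85
tool_pos: [323.8, 282.4, 12.0]
tcp_rot: [-179.9, 0.0, 86.2]
ft_force: [-0.6, 0.0, 0.2]
finger_gap: 68.4
grip_force: 0.0
time: 5.35
tool_pos: [324.9, 283.1, 13.3]
tcp_rot: [179.9, -0.0, 86.2]
ft_force: [1.7, -0.1, 5.6]
finger_gap: 54.0
grip_force: 35.4
```

```bash
python3 -m handwheel '[[0.2,0,0,-1,0,0,0],[0.2,0,0,-3.5,0,0,0],[0.2,0,0,-3.7,0,0,0],[0.2,0,0,-3.7,0,0,0],[0.2,0,0,-3.7,0,0,0]]' 30
python3 -m handwheel '[[0.2,-2.95,1.79,0,0,0,0],[0.2,-2.95,1.79,0,0,0,0],[0.2,-2.95,1.79,0,0,0,0],[0.2,-2.95,1.79,0,0,0,0],[0.2,-2.95,1.79,0,0,0,0],[0.2,-2.95,1.79,0,0,0,0],[0.2,-2.95,1.79,0,0,0,0],[0.2,-2.95,1.79,0,0,0,0],[0.2,-2.95,1.79,0,0,0,0],[0.2,-2.95,1.79,0,0,0,0],[0.2,-2.95,1.79,0,0,0,0]]'
python3 -m handwheel '[[0.2,0,0,0,0,0,0.12],[0.2,0,0,0,0,0,0.12],[0.2,0,0,0,0,0,0.12],[0.2,0,0,0,0,0,0.12],[0.2,0,0,0,0,0,0.12],[0.2,0,0,0,0,0,0.12],[0.2,0,0,0,0,0,0.12],[0.2,0,0,0,0,0,0.12],[0.2,0,0,0,0,0,0.12],[0.2,0,0,0,0,0,0.12],[0.2,0,0,0,0,0,0.12],[0.2,0,0,0,0,0,0.12]]'
python3 -m handwheel '[[0.2,0,0,0,0,0,0.064],[0.2,0,0,0,0,0.1135,0],[0.2,0,0,0,0,0.1135,0],[0.2,0,0,0,0,0.1135,0],[0.2,0,0,0,0,0.1135,0],[0.2,0,0,0,0,0,0],[0.2,0,0,0,0,0,0]]'
cat >> h.py <<'E'
BR=np.array([530,-79,44.]); BY=-0.1; B=bedR(BY)
RT=np.stack([B[:,0],-B[:,1],-B[:,2]],1)   # tool axes for work on the board
def bed(X): return np.round(B.T@(np.asarray(X)-BR),1)
def world(x): return BR+B@np.asarray(x,float)
E
python3 - <<'E'
from h import *
print(sense()['joint_pos'])
plan(world([3,25,45]),RT)
p=snapshot('wrist'); save(p,'w2.png')
for q in ('bed_ref','ledge_edge','pointer','rider_grip','bar'):
    print(q,[(bed(x['location']).tolist(),round(x['conf'],2)) for x in place_of(p,q)[:2]])
E
```

```text
time: 5.77
tool_pos: [323.4, 282.2, 170.4]
tcp_rot: [-179.9, 0.0, 86.2]
ft_force: [0.5, 0.8, -1.6]
finger_gap: 53.7
grip_force: 32.1
time: 6.68
tool_pos: [499.0, -55.8, 168.9]
tcp_rot: [-180.0, -0.0, 86.2]
ft_force: [-0.4, 0.5, 0.6]
finger_gap: 54.3
grip_force: 32.1
time: 7.68
tool_pos: [498.4, -54.0, 168.8]
tcp_rot: [-180.0, 0.1, 3.3]
ft_force: [-0.3, 0.3, 0.2]
finger_gap: 54.0
grip_force: 32.1
time: 8.27
tool_pos: [496.9, -53.9, 167.5]
tcp_rot: [-180.0, -25.8, -0.1]
ft_force: [1.3, -0.2, 0.6]
finger_gap: 54.0
grip_force: 32.1
[-17.29298989 -30.79347435 130.55005793   9.00113015  55.81438557
  69.33143969]
shift cm [-2.1   0.01  8.06] turn [-0.0009  0.0038  0.0002] t 8.27 pos [496.9 -53.9 167.5]
bed_ref [([0.7, 2.1, 0.8], 0.74)]
ledge_edge [([-50.0, 138.1, 25.6], 0.72)]
pointer [([-4.2, 117.5, 2.6], 0.83)]
rider_grip [([-49.9, 136.5, 26.8], 0.93)]
bar []
```

View pics/w2.png

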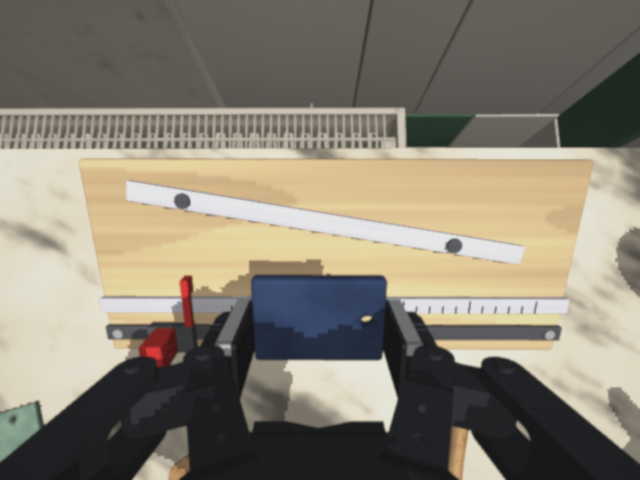

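The tile is held square at (252–386, 276–360), with the ledge at row ~305, the pointer at (188,300) and the grip at (158,346). Before laying it I'll check the ledge line in this picture.

```bash
python3 - <<'E'
from h import *
g=cv2.imread('pics/w2.png',0); p=snapshot('wrist')
for l in cv2.createLineSegmentDetector().detect(g)[0][:,0]:
    a,b=l[:2],l[2:]
    if np.hypot(*(a-b))>60 and 150<min(a[1],b[1]) and max(a[1],b[1])<350:
      o=[]
      for h in (0,6): o+=[bed(onplane(p,u,world([0,0,h]),B[:,2]))[:2].tolist() for u in (a,b)]
      print(o)
E
```

```text
[[6.0, 70.4], [5.5, -25.4], [8.3, 69.2], [7.9, -24.2]]
[[-35.8, -61.9], [-35.8, -165.0], [-32.4, -59.9], [-32.4, -160.5]]
[[-50.0, -168.8], [-49.6, -72.1], [-46.3, -164.2], [-45.9, -69.9]]
[[55.0, 114.9], [24.5, -69.5], [56.2, 112.7], [26.4, -67.3]]
[[-14.6, 129.9], [-14.3, 189.3], [-11.7, 127.3], [-11.5, 185.3]]
[[-14.4, -169.4], [-14.4, -41.8], [-11.5, -164.8], [-11.6, -40.3]]
[[27.6, -127.7], [75.0, 155.5], [29.5, -124.1], [75.7, 152.3]]
[[-11.5, -43.5], [-11.4, -164.0], [-8.7, -41.9], [-8.7, -159.5]]
[[-11.2, 185.9], [-11.7, 129.6], [-8.5, 182.0], [-8.9, 127.0]]
[[91.1, -22.4], [90.6, -163.0], [91.4, -21.4], [91.0, -158.6]]
[[89.0, 41.4], [89.3, 182.1], [89.4, 41.0], [89.6, 178.3]]
[[91.6, 132.4], [90.9, 37.1], [91.9, 129.7], [91.2, 36.8]]
[[71.3, -165.3], [18.0, -165.2], [72.1, -160.8], [20.1, -160.7]]
[[7.3, 187.1], [87.7, 187.2], [9.7, 183.1], [88.1, 183.2]]
[[89.0, -66.1], [89.2, 1.3], [89.4, -64.0], [89.6, 1.8]]
[[57.8, 39.4], [50.6, -5.1], [58.9, 39.0], [51.9, -4.4]]
[[43.7, -45.8], [30.3, -125.4], [45.1, -44.2], [32.1, -121.9]]
[[-25.4, 186.4], [-25.3, 138.8], [-22.3, 182.5], [-22.2, 136.1]]
[[1.6, -24.6], [2.1, 70.5], [4.1, -23.5], [4.5, 69.4]]
```

```bash
python3 - <<'E'
from h import *
p=snapshot('wrist'); g=cv2.cvtColor(p['image'],cv2.COLOR_RGB2GRAY); s=sense()
print(s['tool_pos'],s['tcp_rot'],abs(cv2.imread('pics/w2.png',0).astype(int)-g).mean())
for c in ([-68,190,0],[82,190,0],[82,-165,0],[-68,-165,0],[-20,-140,6],[-32,-140,6]): print(c,proj(p,world(c)).round(1))
C=Ro.from_euler('xyz',s['tcp_rot'],degrees=True).as_matrix()
for c in ([19,27.5,6],[-19,-27.5,6]): print('tile',proj(p,s['tool_pos']+C@np.array(c,float)).round(1))
print('cam',-np.asarray(p['R']).T@p['t'], (C.T@(-np.asarray(p['R']).T@p['t']-s['tool_pos'])).round(1), Ro.from_matrix(C.T@np.asarray(p['R']).T).as_euler('xyz',degrees=True).round(1))
t=snapshot('top'); gt=cv2.cvtColor(t['image'],cv2.COLOR_RGB2GRAY)
for c in ([-68,190,0],[82,190,0],[82,-165,0],[-68,-165,0]): print(c,proj(t,world(c)).round(1))
print('topcam',-np.asarray(t['R']).T@t['t'])
E
```

```text
[499.83825999 -54.24013662 169.28253007] [-1.79995185e+02 -2.59621548e+01  6.22303037e-03] 8.387356770833334
[-68, 190, 0] [111.3 358.3]
[82, 190, 0] [ 74.7 169.5]
[82, -165, 0] [591.4 170.6]
[-68, -165, 0] [549.6 359.1]
[-20, -140, 6] [533.6 308.8]
[-32, -140, 6] [530.8 323. ]
tile [381.9 287.6]
tile [248.7 369.5]
cam [513.54759885 -56.46590067 315.35422829] [  76.3    2.2 -125.3] [-17.1   0.   90. ]
[-68, 190, 0] [296.8 229.9]
[82, 190, 0] [297.  145.2]
[82, -165, 0] [506.9 149. ]
[-68, -165, 0] [497.2 233.1]
topcam [ 324.03464777   68.1430124  1075.82473603]
```

```bash
python3 - <<'E'
from h import *
plan(world([2,25,25]),RT)
E
```

```text
shift cm [-2.54 -0.02 10.07] turn [-0.0009  0.0007  0.0016] t 8.72 pos [499.6 -54.2 169. ]
```

```bash
python3 -m handwheel '[[0.2,-1.27,0,2,0,0,0],[0.2,-1.27,0,2.5,0,0,0],[0.2,0,0,2.5,0,0,0],[0.2,0,0,2,0,0,0],[0.2,0,0,1.07,0,0,0],[0.2,0,0,0,0,0,0],[0.2,0,0,0,0,0,0],[0.2,0,0,0,0,0,0],[0.2,0,0,0,0,0,0]]' 30
python3 - <<'E'
from h import *
s=sense();print(bed(s['tool_pos']),B.T@s['ft_force'])
p=snapshot('wrist'); save(p,'w3.png')
E
```

```text
time: 9.47
tool_pos: [521.1, -54.4, 68.5]
tcp_rot: [180.0, -26.1, 0.0]
ft_force: [-0.0, 0.0, 0.9]
finger_gap: 54.1
grip_force: 32.1
[ 2.7 24.6 26. ] [0.36622906 0.04612311 0.82465395]
```

View pics/w3.png

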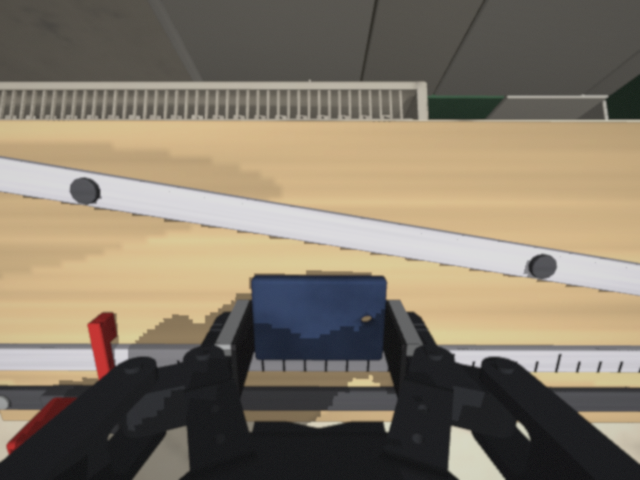

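The tile is over the channel at rows 276–360. The ledge's inner edge shows at row ~345 and the bar is clear above. I'll check the ledge prediction against the tile's lower side.

```bash
python3 - <<'E'
from h import *
p=snapshot('wrist'); s=sense(); C=Ro.from_euler('xyz',s['tcp_rot'],degrees=True).as_matrix()
print('ledge',[proj(p,world(c)).round(1).tolist() for c in ([-20,100,6],[-20,-70,6],[-20,100,0],[-20,-70,0],[82,25,0])])
print('tile', [proj(p,s['tool_pos']+C@np.array(c,float)).round(1).tolist() for c in ([19,27.5,6],[-19,27.5,6],[-19,-27.5,6])])
print('bar',[proj(p,world([18+(y+77.5)/6,y,6])).round(1).tolist() for y in (100,0,-50)], bed(s['tool_pos']))
plan(world([2,25,14]),RT)
E
```

```text
ledge [[151.9, 357.1], [515.9, 357.6], [157.4, 349.8], [509.4, 350.3], [312.0, 127.6]]
tile [[382.1, 286.9], [377.5, 369.0], [248.7, 369.0]]
bar [[130.0, 214.8], [370.9, 253.7], [485.6, 272.2]] [ 2.6 24.6 25.9]
shift cm [-0.06 -0.04  1.19] turn [-0.0002 -0.0022  0.0016] t 9.57 pos [521.  -54.4  68.5]
```

```bash
python3 -m handwheel '[[0.2,0,0,0.4,0,0,0],[0.2,0,0,0.4,0,0,0],[0.2,0,0,0.2,0,0,0],[0.2,0,0,0.1,0,0,0],[0.2,0,0,0,0,0,0],[0.2,0,0,0,0,0,0]]' 30
python3 - <<'E'
from h import *
s=sense();print(bed(s['tool_pos']),(B.T@s['ft_force']).round(1))
E
```

```text
time: 10.07
tool_pos: [525.0, -54.1, 57.0]
tcp_rot: [-180.0, -26.0, -0.0]
ft_force: [0.6, -0.8, 0.2]
finger_gap: 53.7
grip_force: 32.1
[ 1.2 24.9 13.9] [ 0.6 -0.8 -0.1]
```

```bash
python3 -m handwheel '[[0.2,0,0,0.05,0,0,0],[0.2,0,0,0.05,0,0,0],[0.2,0,0,0.05,0,0,0],[0.2,0,0,0,0,0,0],[0.2,0,0,0,0,0,0]]' 30
python3 -c "
from h import *
s=sense();print(bed(s['tool_pos']),(B.T@s['ft_force']).round(1))"
python3 -m handwheel '[[0.2,-0.1,0,0,0,0,0],[0.2,-0.1,0,0,0,0,0],[0.2,0,0,0,0,0,0],[0.2,0,0,0,0,0,0]]' 30
python3 -c "
from h import *
s=sense();print(bed(s['tool_pos']),(B.T@s['ft_force']).round(1))"
```

```text
time: 10.48
tool_pos: [525.8, -54.2, 55.9]
tcp_rot: [-180.0, -26.0, -0.0]
ft_force: [-0.4, 0.3, -0.6]
finger_gap: 54.0
grip_force: 32.1
[ 1.4 24.8 12.5] [-0.6  0.3 -0.4]
time: 10.82
tool_pos: [523.9, -54.2, 55.0]
tcp_rot: [-180.0, -26.0, -0.0]
ft_force: [-0.5, 0.1, -0.4]
finger_gap: 53.8
grip_force: 32.1
[-0.7 24.8 12.5] [-0.6  0.1 -0.1]
```

```bash
python3 -m handwheel '[[0.2,0,0,0.07,0,0,0],[0.2,0,0,0.07,0,0,0],[0.2,0,0,0,0,0,0],[0.2,0,0,0,0,0,0]]' 30
python3 -c "
from h import *
s=sense();print(bed(s['tool_pos']),(B.T@s['ft_force']).round(1))"
python3 -m handwheel '[[0.2,-0.1,0,0,0,0,0],[0.2,-0.05,0,0,0,0,0],[0.2,0,0,0,0,0,0],[0.2,0,0,0,0,0,0]]' 30
python3 -c "
from h import *
s=sense();print(bed(s['tool_pos']),(B.T@s['ft_force']).round(1))"
```

```text
time: 11.15
tool_pos: [524.3, -54.2, 54.7]
tcp_rot: [-180.0, -25.9, 0.0]
ft_force: [-27.6, 1.5, 27.7]
finger_gap: 54.0
grip_force: 51.2
[-0.5 24.8 12.2] [-12.7   1.5  37. ]
time: 11.48
tool_pos: [524.1, -54.2, 54.7]
tcp_rot: [180.0, -26.1, 0.0]
ft_force: [-14.4, 2.5, 17.7]
finger_gap: 54.1
grip_force: 44.4
[-0.6 24.8 12.2] [-5.2  2.5 22.2]
```

```bash
python3 -m handwheel '[[0.2,0,0,-0.06,0,0,0],[0.2,-0.05,0,0,0,0,0],[0.2,-0.05,0,0,0,0,0],[0.2,0,0,0,0,0,0],[0.2,0,0,0,0,0,0]]' 30
python3 -c "
from h import *
s=sense();print(bed(s['tool_pos']),(B.T@s['ft_force']).round(1))"
```

```text
time: 11.9
tool_pos: [523.7, -54.3, 54.6]
tcp_rot: [180.0, -26.2, -0.0]
ft_force: [4.3, 2.1, 4.1]
finger_gap: 53.8
grip_force: 32.6
[-1.1 24.6 12.4] [5.6 2.1 1.8]
```

```bash
python3 -m handwheel '[[0.5,0,0,0,0,0,0],[0.5,0,0,0,0,0,0],[0.5,0,0,0,0,0,0],[0.6,0,0,0,0,0,0],[0.6,0,0,-1,0,0,0],[0.6,0,0,-2.5,0,0,0],[0.6,0,0,-2.5,0,0,0],[0.6,0,0,0,0,0,0],[0.6,0,0,0,0,0,0],[0.6,0,0,0,0,0,0]]' 30
python3 - <<'E'
from h import *
p=snapshot('wrist'); save(p,'w4.png'); s=sense();print(bed(s['tool_pos']),(B.T@s['ft_force']).round(1))
for q in ('tile_blue','pointer'):print(q,[(bed(x['location']).tolist(),round(x['conf'],2)) for x in place_of(p,q)[:1]])
E
```

```text
time: 12.73
tool_pos: [495.6, -54.2, 106.7]
tcp_rot: [180.0, -26.0, -0.0]
ft_force: [0.0, 0.3, 0.9]
finger_gap: 67.9
grip_force: 0.0
[-4.  24.9 71. ] [ 0.3  0.1 -0.3]
tile_blue [([-1.9, 24.3, 2.1], 0.67)]
pointer [([-4.4, 118.1, 3.7], 0.6)]
```

View pics/w4.png

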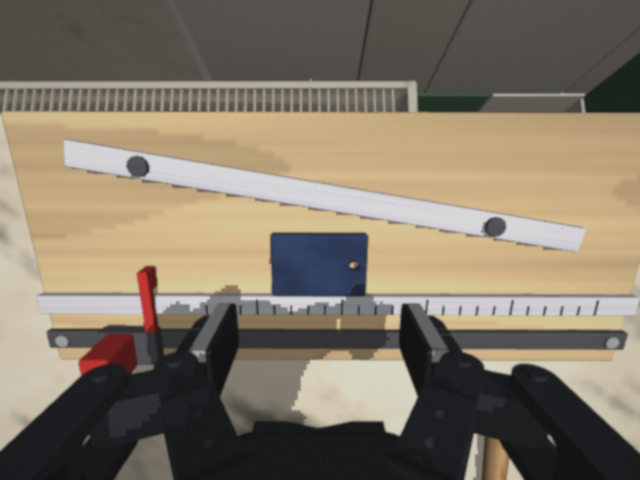

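The tile lies flat at (272–368, 233–296), with its long side along the ledge (row 296). Next I'll shut the gripper and come down behind its +y end.

```bash
python3 -m handwheel '[[-1,0,-2.4,0,0,0,0],[-1,0.1,-2.4,0,0,0,0],[-1,0,0,0,0,0,0],[-1,0,0,0,0,0,0],[-1,0,0,1,0,0,0],[-1,0,0,1.5,0,0,0],[-1,0,0,1.2,0,0,0],[-1,0,0,0.7,0,0,0],[-1,0,0,0,0,0,0],[-1,0,0,0,0,0,0],[-1,0,0,0,0,0,0]]' 60
python3 -c "
from h import *
s=sense();print(bed(s['tool_pos']),(B.T@s['ft_force']).round(1))
plan(world([-3,72,20.5]),RT)"
```

```text
time: 13.8
tool_pos: [516.1, -6.5, 68.4]
tcp_rot: [180.0, -26.0, -0.0]
ft_force: [0.7, -0.4, 0.7]
finger_gap: -0.1
grip_force: 0.0
[-1.9 72.4 28. ] [ 0.9 -0.4  0.3]
shift cm [-0.11  0.04  0.75] turn [-0.0004 -0.0002  0.0011] t 13.8 pos [516.1  -6.5  68.4]
```

```bash
python3 -m handwheel '[[-1,-0.1,0,0.4,0,0,0],[-1,0,0,0.35,0,0,0],[-1,0,0,0,0,0,0],[-1,0,0.3,0,0,0,0],[-1,0,0.3,0,0,0,0],[-1,0,0.3,0,0,0,0],[-1,0,0.3,0,0,0,0],[-1,0,0,0,0,0,0]]' 60
python3 -c "
from h import *
s=sense();print(bed(s['tool_pos']),(B.T@s['ft_force']).round(1))
p=snapshot('wrist'); save(p,'w5.png'); print([(bed(x['location']).tolist(),round(x['conf'],2)) for x in place_of(p,'tile_blue')[:1]])"
```

```text
time: 14.47
tool_pos: [518.6, -18.8, 61.1]
tcp_rot: [180.0, -26.0, -0.0]
ft_force: [0.2, -0.7, -0.2]
finger_gap: -0.2
grip_force: 0.0
[-2.9 60.2 20.4] [ 0.1 -0.7 -0.3]
[([0.6, 23.5, 4.4], 0.82)]
```

View pics/w5.png

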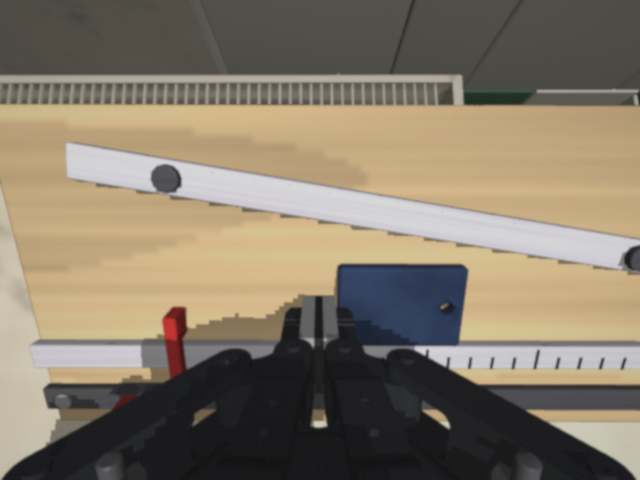

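The closed fingers (302–338) are just behind the tile (338–467). Now pushing along the ledge.

```bash
python3 -m handwheel '[[-1,0,0.2,0,0,0,0],[-1,0,0.4,0,0,0,0],[-1,0,0.4,0,0,0,0],[-1,0,0.4,0,0,0,0],[-1,0,0.4,0,0,0,0],[-1,0,0.4,0,0,0,0],[-1,0,0.4,0,0,0,0],[-1,0,0.4,0,0,0,0],[-1,0,0.4,0,0,0,0],[-1,0,0.4,0,0,0,0],[-1,0,0.3,0,0,0,0],[-1,0,0,0,0,0,0]]' 60
cat > st.py <<'E'
from h import *
s=sense();print(bed(s['tool_pos']),(B.T@s['ft_force']).round(1))
E
cat > bar.py <<'E'
from h import *
g=cv2.imread('pics/w4.png',0)
E
python3 st.py
python3 -m handwheel '[[-1,0,0.1,0,0,0,0],[-1,0,0.1,0,0,0,0],[-1,0,0.1,0,0,0,0],[-1,0,0.1,0,0,0,0],[-1,0,0.1,0,0,0,0]]'; python3 st.py
```

```text
time: 15.57
tool_pos: [518.5, -59.8, 61.0]
tcp_rot: [180.0, -26.0, -0.0]
ft_force: [0.1, -0.2, 0.8]
finger_gap: -0.3
grip_force: 0.0
[-2.9 19.2 20.3] [ 0.5 -0.2  0.7]
time: 15.98
tool_pos: [518.4, -64.1, 60.8]
tcp_rot: [-180.0, -26.0, 0.0]
ft_force: [-0.0, 0.4, 1.0]
finger_gap: 0.2
grip_force: 0.2
[-3.1 14.9 20.2] [0.4 0.4 0.9]
```

```bash
for i in 1; do python3 -m handwheel '[[-1,0,0.1,0,0,0,0],[-1,0,0.1,0,0,0,0],[-1,0,0.1,0,0,0,0],[-1,0,0.1,0,0,0,0],[-1,0,0.1,0,0,0,0]]' | grep time; python3 st.py; done
python3 - <<'E'
from h import *
p=snapshot('wrist'); save(p,'w6.png'); print([(bed(x['location']).tolist(),round(x['conf'],2)) for x in place_of(p,'tile_blue')[:1]])
E
```

```text
time: 16.4
[-3.   9.7 20.2] [-0.   0.6 -0.9]
[([-0.4, -25.4, 1.3], 0.78)]
```

View pics/w6.png

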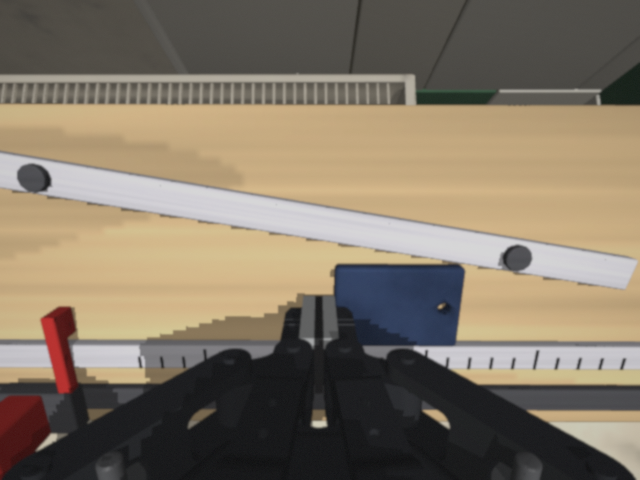

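The tile's upper front corner (463,265) is almost at the bar's lower edge (row ~262), so I'll go gently from here.

```bash
python3 -m handwheel '[[-1,0,0.1,0,0,0,0],[-1,0,0.1,0,0,0,0],[-1,0,0.1,0,0,0,0]]' | grep time; python3 st.py; python3 -m handwheel '[[-1,0,0.05,0,0,0,0],[-1,0,0.05,0,0,0,0],[-1,0,0.05,0,0,0,0]]' | grep time; python3 st.py;
```

```text
time: 16.75
[-3.   6.8 20.2] [0.5 0.7 0.1]
time: 17.0
[-3.1  5.3 20.2] [-0.6  0.1  0.1]
```

```bash
python3 -m handwheel '[[-1,0,0.05,0,0,0,0],[-1,0,0.05,0,0,0,0],[-1,0,0.05,0,0,0,0]]' | grep time; python3 st.py
```

```text
time: 17.25
[-3.   3.8 20.2] [-0.4 -0.1  0. ]
```

```bash
python3 -m handwheel '[[-1,0,0.05,0,0,0,0],[-1,0,0.05,0,0,0,0],[-1,0,0.05,0,0,0,0]]' | grep time; python3 st.py
```

```text
time: 17.5
[-3.1  2.3 20.2] [-0.1  1.1  1.2]
```

```bash
python3 -m handwheel '[[-1,0,0.05,0,0,0,0],[-1,0,0.05,0,0,0,0],[-1,0,0.05,0,0,0,0]]' | grep time; python3 st.py
```

```text
time: 17.75
[-3.1  1.  20.2] [-0.1  3.8  0.7]
```

```bash
python3 -m handwheel '[[-1,0,0.05,0,0,0,0],[-1,0,0.05,0,0,0,0]]' | grep time; python3 st.py
```

```text
time: 17.92
[-3.1  0.2 20.2] [0.8 6.4 0.6]
```

```bash
python3 -m handwheel '[[-1,0,0.05,0,0,0,0],[-1,0,0.03,0,0,0,0],[-1,0,0,0,0,0,0]]' | grep time; python3 st.py
```

```text
time: 18.17
[-3.1 -0.4 20.2] [1.  6.2 1.7]
```

```bash
python3 -m handwheel '[[-1,0,0.05,0,0,0,0],[-1,0,0.03,0,0,0,0],[-1,0,0,0,0,0,0]]' | grep time; python3 st.py
```

```text
time: 18.42
[-3.1 -0.9 20.2] [1.3 8.1 1.1]
```

```bash
python3 -m handwheel '[[-1,0,-0.3,0,0,0,0],[-1,0,-0.7,0,0,0,0],[-1,0,-0.5,-2,0,0,0],[-0.1,0,0,-3.5,0,0,0],[0,-1.5,-3,-1.5,0,0,0],[0,-1.6,-3,0,0,0,0],[0,-1.6,-3,0,0,0,0],[0,0,-3,0,0,0,0],[0,0,0,0,0,0,0],[0,0,0,0,0,0,0],[0,0,0,0,0,0,0]]' 25
python3 - <<'E'
from h import *
p=snapshot('wrist'); save(p,'w7.png')
for q in ('tile_blue','pointer','rider_grip'):print(q,[(bed(x['location']).tolist(),round(x['conf'],2)) for x in place_of(p,q)[:1]])
s=sense();print(bed(s['tool_pos']),s['finger_gap'],proj(p,world([-50,138,42])))
plan(world([-50,138,36]),RT)
E
```

```text
time: 19.33
tool_pos: [445.8, 54.3, 103.5]
tcp_rot: [180.0, -26.1, 0.1]
ft_force: [0.5, -0.5, 0.1]
finger_gap: 42.7
grip_force: 0.0
tile_blue [([-1.8, -36.5, 2.8], 0.8)]
pointer [([-5.9, 119.0, 4.0], 0.76)]
rider_grip [([-50.7, 135.8, 27.6], 0.97)]
[-50.  131.7  90.2] 42.74205520106786 [304.98150861 287.97986275]
shift cm [-0.01 -0.63  5.42] turn [ 0.0006 -0.     -0.0008] t 19.53 pos [445.8  52.9 103.2]
```

View pics/w7.png

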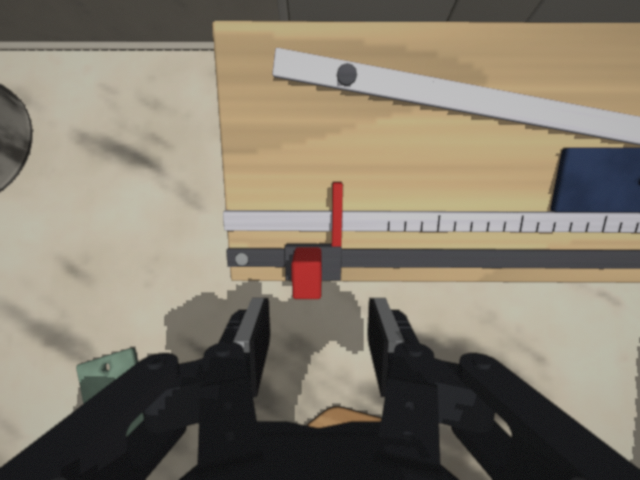

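The grip's top is at (293–322, ~285), just left of centre between the fingers. The pointer is at (337,215) and the tile stays wedged at (553+,150–212). Next I'll go down and grip the rider.

```bash
python3 -m handwheel '[[0,0,-0.53,1.5,0,0,0],[0,0,0,1.8,0,0,0],[0,0,0,1.2,0,0,0],[0,0,0,0.7,0,0,0],[0,0,0,0.2,0,0,0],[0,0,0,0,0,0,0],[0,0,0,0,0,0,0]]' 20; python3 st.py
python3 -m handwheel '[[-0.85,0,0,0,0,0,0],[-0.85,0,0,0,0,0,0],[-0.85,0,0,0,0,0,0],[-0.85,0,0,0,0,0,0],[-0.85,0,0,0,0,0,0],[-0.85,0,0,0,0,0,0]]' 20; python3 st.py
```

```text
time: 20.12
tool_pos: [469.3, 58.8, 54.8]
tcp_rot: [180.0, -26.0, -0.1]
ft_force: [0.4, -0.6, 0.6]
finger_gap: 42.7
grip_force: 0.0
[-50.  137.7  36.4] [ 0.6 -0.6  0.4]
time: 20.62
tool_pos: [469.6, 59.6, 55.5]
tcp_rot: [180.0, -26.1, -0.0]
ft_force: [-4.5, -1.1, 5.9]
finger_gap: 15.6
grip_force: 24.8
[-49.4 138.5  36.9] [-1.5 -1.1  7.3]
```

```bash
python3 -m handwheel '[[-0.4,0,0,0,0,0,0],[-0.4,0,0,-0.2,0,0,0],[-0.4,0,0,0,0,0,0],[-0.85,0,0,0,0,0,0],[-0.85,0,0,0,0,0,0],[-0.85,0,0,0,0,0,0],[-0.85,0,0,0,0,0,0]]' 20; python3 st.py
python3 -m handwheel '[[-0.85,0,0.3,0,0,0,0],[-0.85,0,0.7,0,0,0,0],[-0.85,0,1,0,0,0,0],[-0.85,0,1.2,0,0,0,0],[-0.85,0,1.2,0,0,0,0],[-0.85,0,1.2,0,0,0,0],[-0.85,0,1.2,0,0,0,0],[-0.85,0,1.2,0,0,0,0],[-0.85,0,1,0,0,0,0],[-0.85,0,0.7,0,0,0,0],[-0.85,0,0.3,0,0,0,0],[-0.85,0,0,0,0,0,0]]' 20; python3 st.py
```

```text
time: 21.2
tool_pos: [468.3, 59.6, 56.6]
tcp_rot: [-180.0, -26.0, -0.0]
ft_force: [-5.7, 0.5, 6.2]
finger_gap: 15.2
grip_force: 26.0
[-50.1 138.5  38.4] [-2.4  0.5  8.1]
time: 22.2
tool_pos: [468.0, -41.3, 56.5]
tcp_rot: [180.0, -26.0, -0.1]
ft_force: [-10.9, -1.0, 11.0]
finger_gap: 15.3
grip_force: 26.9
[-50.3  37.6  38.4] [-4.9 -1.  14.7]
```

```bash
python3 -m handwheel '[[-0.85,0,0.3,-0.05,0,0,0],[-0.85,0,0.5,0,0,0,0],[-0.85,0,0.5,0,0,0,0],[-0.85,0,0.4,0,0,0,0],[-0.85,0,0.1,0,0,0,0],[-0.85,0,0.1,0,0,0,0]]' 20; python3 st.py
python3 - <<'E'
from h import *
p=snapshot('wrist'); save(p,'w8.png')
for q in ('tile_blue','pointer'):print(q,[(bed(x['location']).tolist(),round(x['conf'],2)) for x in place_of(p,q)[:1]])
E
```

```text
time: 22.7
tool_pos: [467.9, -59.8, 56.7]
tcp_rot: [-180.0, -26.0, -0.1]
ft_force: [0.0, 1.3, -0.4]
finger_gap: 15.4
grip_force: 25.1
[-50.3  19.1  38.6] [-0.1  1.3 -0.3]
tile_blue [([0.4, -34.8, 1.7], 0.69)]
pointer [([-2.9, 0.8, 5.5], 0.65)]
```

View pics/w8.png

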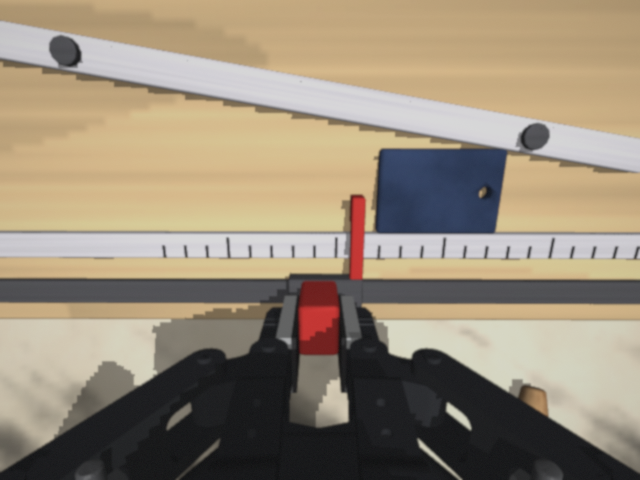

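The pointer's front edge (col ~364) is about 6 mm short of the tile's back end (col ~376). The tile is still wedged under the bar at (505,150). I'll creep in.

```bash
python3 -m handwheel '[[-0.85,0,0.1,0,0,0,0],[-0.85,0,0.1,0,0,0,0],[-0.85,0,0.1,0,0,0,0],[-0.85,0,0.1,0,0,0,0]]' 20|grep time; python3 st.py
python3 -m handwheel '[[-0.85,0,0.04,0,0,0,0],[-0.85,0,0.04,0,0,0,0]]' 20|grep time; python3 st.py
```

```text
time: 23.18
[-50.3  15.6  38.6] [-1.   0.7 -0.3]
time: 23.35
[-50.3  14.7  38.6] [-2.2  2.3 -1.5]
```

```bash
python3 -m handwheel '[[-0.85,0,0.04,0,0,0,0],[-0.85,0,0.04,0,0,0,0]]' 20|grep time; python3 st.py
```

```text
time: 23.52
[-50.3  13.9  38.6] [-2.5  0.6 -0.4]
```

```bash
python3 -m handwheel '[[-0.85,0,0.04,0,0,0,0],[-0.85,0,0.04,0,0,0,0]]' 20|grep time; python3 st.py
```

```text
time: 23.68
[-50.3  13.1  38.6] [-1.4  0.8 -0.9]
```

```bash
python3 -m handwheel '[[-0.85,0,0.03,0,0,0,0],[-0.85,0,0.03,0,0,0,0]]' 20|grep time; python3 st.py
```

```text
time: 23.85
[-50.3  12.8  38.6] [-2.8  5.4  0.2]
```

```bash
python3 -m handwheel '[[-0.85,0,0.03,0,0,0,0],[-0.85,0,0.03,0,0,0,0]]' 20|grep time; python3 st.py; python3 - <<'E'
from h import *
p=snapshot('wrist'); c=p['image'][120:300,280:540]; cv2.imwrite('pics/w9.png',cv2.cvtColor(cv2.resize(c,None,fx=3,fy=3,interpolation=cv2.INTER_CUBIC),cv2.COLOR_RGB2BGR))
E
```

```text
time: 24.02
[-50.3  12.7  38.6] [-1.1  9.6  0.3]
```

View pics/w9.png

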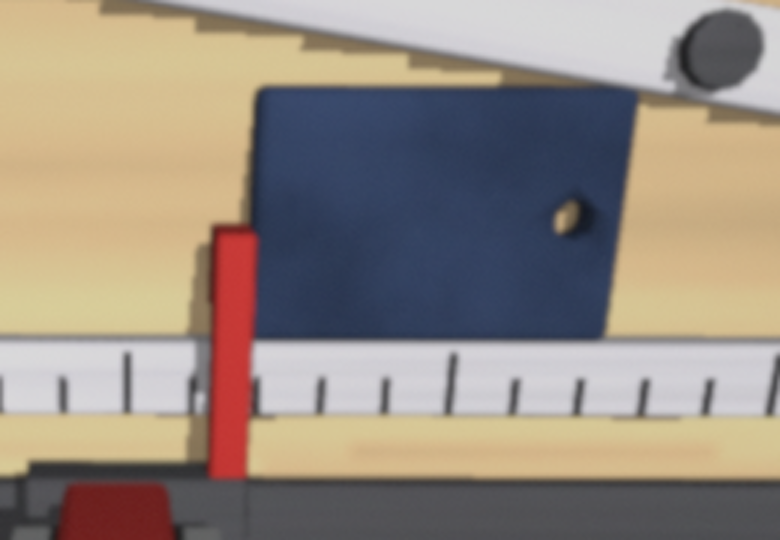

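The pointer touches the tile's back end (col ~255 in the crop), and the tile's front corner is against the bar. I'll ease off the load and let go.

```bash
python3 -m handwheel '[[-0.85,0,-0.03,0,0,0,0],[-0.85,0,-0.02,0,0,0,0],[-0.85,0,0,0,0,0,0]]' 20|grep time; python3 st.py
```

```text
time: 24.32
[-50.3  12.8  38.7] [-2.3  4.4 -0. ]
```

```bash
python3 -m handwheel '[[-0.85,0,-0.03,0,0,0,0],[-0.85,0,0,0,0,0,0]]' 20|grep time; python3 st.py
python3 -m handwheel '[[-0.6,0,0,0,0,0,0],[-0.3,0,0,0,0,0,0],[-0.1,0,0,0,0,0,0],[0,0,0,0,0,0,0],[0,0,0,-0.5,0,0,0],[0,0,0,-2,0,0,0],[0,0,0,-3,0,0,0],[0,0,0,-3,0,0,0],[0,0,0,0,0,0,0],[0,0,0,0,0,0,0],[0,0,0,0,0,0,0]]' 20
python3 - <<'E'
from h import *
p=snapshot('wrist'); c=p['image'][100:280,260:480]; cv2.imwrite('pics/w10.png',cv2.cvtColor(cv2.resize(c,None,fx=3,fy=3,interpolation=cv2.INTER_CUBIC),cv2.COLOR_RGB2BGR))
for q in ('tile_blue','pointer'):print(q,[(bed(x['location']).tolist(),round(x['conf'],2)) for x in place_of(p,q)[:1]])
E
```

```text
time: 24.48
[-50.3  12.9  38.6] [-3.   4.4 -1.1]
time: 25.4
tool_pos: [431.0, -66.5, 133.7]
tcp_rot: [180.0, -26.1, -0.0]
ft_force: [0.8, 0.5, 0.3]
finger_gap: 42.8
grip_force: 0.0
tile_blue [([-1.2, -36.5, 5.2], 0.84)]
pointer [([-6.7, -6.6, 3.6], 0.58)]
```

View pics/w10.png

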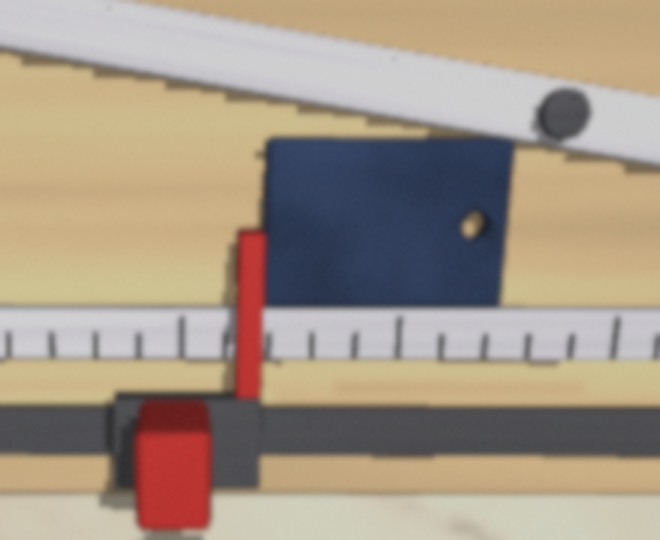

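The pointer face (col ~265) meets the tile's back end. The tile lies along the ledge, still against the bar, and the gripper is clear. Handing in.

```bash
python3 -c "
from bench import *
print(hand_in())"
```

```text
the job is handed in; nothing more can be done
None
```

The blue tile is wedged against the slanting bar, the rider's pointer rests on its back end, the gripper is clear, and the job was handed in at about 25 s; the pointer briefly pressed the tile with about 10 N before I eased off, and it did not visibly move.

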